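# Push a radio battery between the guide posts of a tester and start the test

### The arm

A 7-joint arm with a two-finger parallel gripper is mounted at the origin on the work surface. World frame = base frame: x ahead of the robot, y to its left, z up, the work surface at z = 0. Lengths are in mm, angles in rad, forces in N, time in s.
With the tool pointing down it reaches from about 400 to 850 mm from the base axis. Payload 4.5 kg.
Tool frame: the origin (TCP) lies midway between the tips of the shut fingers; the grasp point (between the pads) lies 19 mm behind it (manip.grasp_offset is the z of the grasp point in the tool frame, in mm); z points along the fingers, y is the line along which they close (so a half turn about z gives the same grasp; the last joint's range is limited). The gripper opens to 85 mm and grips with 20 to 120 N. Pads are 22 mm wide; open, the fingers measure 114 mm over their backs; the gripper's body (76 mm by 85 mm) begins 54 mm behind the grasp point. The pads swing forward as they close: fully open they stand 13 mm farther back than shut.
Start: joints at [1.251, 0.689, -0.195, 1.565, 0.157, 0.902, -0.215], TCP at [216.571, -586.303, 231.317] pointing down, gripper open.
Joint ranges: [-3.01, 3.01], [-0.46, 2.08], [-1.47, 1.51], [0.13, 2.56], [-1, 4.14], [0.04, 2.09], [-2.66, 2.66]. Speed limits (rad/s): [2.57, 2.57, 3.14, 3.14, 3.14, 3.14, 3.14].

### API

Orientations are given as [roll, pitch, yaw] about the fixed x, y, z axes, in that order (R = Rz(yaw) Ry(pitch) Rx(roll)).
In Python, from bench import status, eyes, manip gives the robot as it stands.
- The arm moves only by the tool servo_tool, never from a script. Its argument "commands" is text: rows parted by semicolons, each of 7 numbers parted by spaces: the gripper command: -1 is shut, 1 is fully open, values between are in proportion, then the shift along the world's x, y, z in units of 0.3 m (1.0 is 0.3 m), then the turn, a rotation vector about the world's x, y, z in units of pi/2 rad (1.0 is pi/2 rad). A call has 1 to 20 rows; each row is the pose to reach, as a shift and turn from the pose commanded when the call began; what a row does not reach only later rows make up. A row lasts 1/10 s, in which the tool goes at most 50 mm and 8.59 degrees, less where a joint would pass 70% of its speed; a pose out of reach is approached as far as the arm can. A call with a number of a shift or a turn outside -1 to 1 is refused whole. A call with a gripper value outside its range is refused whole. The fingers move at their own pace and stop on an object; "squeeze" is the grip in N (left out, the last holds). Time passes only in rows, so rows that repeat a pose let the fingers close. It gives the time, the measured TCP pose, the force, the opening and the grip force at its end, in the units of the state.
- status.get_state(): the state, without advancing time (a new reading comes with each control period).
- eyes.camera(name): name is "side" or "top"; returns the picture (384x512x3 uint8, red, green, blue); there is no depth.
- eyes.get_calibration(name): a dict with "fov_y" (degrees; the focal length in pixels is half the picture's height over the tangent of half this angle, whatever the lens; pixels are square), "cx", "cy" (the principal point, pixels), "k1" (the pictures are not rectified: a ray, as slopes to the right and down, at radius r is drawn at 1 + k1 r^2 times it, then the intrinsics apply), "position" and "attitude" of the camera in the world. Camera axes: x right, y down, z forward; pixel columns grow to the right and rows downward; lengths in mm; the calibration is good to about 2 mm. A picture is of the moment at which its call begins. get_calibration takes no time and is no camera call.
- manip.sign_off(): hands the job in; it is judged then, once.
The state is a dict: "t": time; "joints": joint angles; "qd": joint speeds; "joint_efforts": joint torques, N m; "eef_pos": TCP position; "tool_rot": TCP orientation; "ft_force": force on the tool from outside, world axes, zero at the start; "moment": the same for the moment, N m; "finger_gap": opening from 0.0 (shut) to 1.0 (fully open); "gripper_force": force on a finger pad.
Only numpy, scipy, OpenCV 4.12 (cv2) and the standard library are available. Lean on these libraries where they do the work, as an engineer would, in place of code of your own. Each camera call takes 0.05 s, during which the arm holds its last target. There are 200 camera calls.

### The job

Without gripping or lifting it, push the radio battery pack along the bench, contacts first, through the narrow gap between the two orange guide posts of the battery tester until it is fully home, square against the tester's contact face. Then press the green start key all the way down and let it go, leaving the battery home. Leave the radio, the pen pot and the screwdriver where they are.

Things in the scene. Friction and masses are not known exactly. Their poses are not given: they have to be found in the camera images.
- battery: loose radio battery lying flat: black box, yellow label on top, 90 mm long (x), 56 wide (y), 24 high, corners rounded 4 mm, 0.12 to 0.24 kg. Origin: centre of underside; +x to its contact end (brass contacts, grey band on top). It starts in front of the gap, up to 45 mm off the gap's middle line and turned up to 0.3 rad from the tester's x. It slides on the bench when pushed.
- tester: battery tester fixed to the bench. Origin on the bench midway between its two orange posts (upright cylinders 30 mm across, 36 high, axes at y = +45 and -45 mm: gap 60 mm wide); +x is the way the battery is pushed in, z up. Its grey block (x 110 to 190 mm, 140 wide, 50 high) carries the key. The bench between posts and block is clear, with painted blue lines only.
- contact_face (a point): point on the tester's contact face, an upright plane across the gap's middle line at the front of the grey block, 12 mm above the bench and 110 mm beyond the posts' axes (tester x = 110, y = 0). With the battery fully home its contact end meets this face, its origin is at tester x = 65, y near 0, and its rear end lies 5 mm past the posts.
- start_key_top (a point): centre of the top of the round green start key (26 mm across) on top of the grey block, a spring key in a black housing pressed straight down; it goes down 6 mm, fully down takes 4 N, and it springs back when let go. This point moves with the key.
- start_key (a joint): travel of the start key in m: 0 up, 0.006 fully down; it counts as pressed beyond 0.004
- radio: bystander: loose black hand-held radio standing upright, 36 x 56 mm, 120 mm high, with an antenna up to 205 mm. Origin at the centre of its underside.
- pen_pot: bystander: loose dark steel pen pot, 76 mm across, 85 mm high, with pens up to 140 mm. Origin at the centre of its underside.
- screwdriver: bystander: loose screwdriver lying on the bench, about 200 mm long along its x, under 35 mm high. Origin near its middle, underneath.
Things that resemble listed ones, but are neither listed nor needed, are in the scene too. What is shaped like the tester but pink is not meant.

How it is judged (in metres and radians):
On the way, in this order (a step that is already met when the one before it is completed fails the run):
1. the battery passes through the gap between the posts (x of battery in the frame of tester between -0.03 and 0.03 m and y of battery in the frame of tester between -0.008 and 0.008 m and angle between the x axis of battery and the x axis of tester, either way round below 0.15 rad), for 0.05 s.
2. the battery is fully home and square against the contact face (x of battery in the frame of tester between 0.06 and 0.069 m and y of battery in the frame of tester between -0.009 and 0.009 m and angle between the x axis of battery and the x axis of tester, either way round below 0.1 rad), for 0.2 s.
3. the start key is pressed down with the battery home (all of step 2 and value of joint start_key above 0.004 m), for 0.05 s.
At the end, for the whole second after the job is handed in: the battery lies at rest on the bench with its contact end within 5 mm of the contact face, within 9 mm of the middle line and square to it within 0.1 rad; the start key is up again (all of step 2 and value of joint start_key below 0.002 m and linear speed of battery below 0.01 m/s and height (world z) of battery below 0.004 m); the robot touches nothing.
It fails at once if the battery pack is lifted off the bench or tipped up (height (world z) of battery above 0.01 m or angle between battery's own z axis and vertical above 0.25 rad).
It fails at once if the radio is shifted by more than 20 mm or tipped (distance of radio from where it was at the start of the episode above 0.02 m or angle between radio's own z axis and vertical above 0.3 rad).
It fails at once if the pen pot is shifted by more than 20 mm or tipped (distance of pen_pot from where it was at the start of the episode above 0.02 m or angle between pen_pot's own z axis and vertical above 0.3 rad).
It fails at once if the screwdriver is shifted by more than 20 mm (distance of screwdriver from where it was at the start of the episode above 0.02 m).
It also fails if it takes over 61 s, if anything falls off the work surface, if the arm or the gripper's body presses on something with over 40 N, if the wrist force passes 120 N, or if a joint passes its speed limit or range.

## Working session

There is one attempt and no reset: what is moved stays moved. The work goes in short steps, Python scripts to look and compute and a tool call to move; the robot and the scene stay as the last step left them, time stands still between calls to the robot, and variables do not carry over. Pictures are saved under pics/ and viewed, at most 10 in all, crops included, and the job is handed in when it is done.

Besides the shell and the picture viewer there is one more tool, called after "Call:" as name(argument=value, ...) on one line, values as JSON. servo_tool: Moves the arm, as the interface text tells. Shifts and turns lie within -1 to 1; 1 stands for 0.3 m of shift or pi/2 rad of turn. Its arguments: {"type":"object","properties":{"commands":{"type":"string"},"squeeze":{"type":"number"}},"required":["commands"]}

```bash
mkdir -p pics; cat > h.py <<'E'
import numpy as np, cv2
from scipy.spatial.transform import Rotation as R
from bench import status, eyes, manip
def snap(n,f):
    im=eyes.camera(n)[:,:,::-1].copy(); cv2.imwrite('pics/'+f,im); return im
def ray(n,u,v):
    c=eyes.get_calibration(n); f=192/np.tan(np.radians(c['fov_y'])/2)
    K=np.array([[f,0,c['cx']],[0,f,c['cy']],[0,0,1]])
    p=cv2.undistortPoints(np.array([[[u,v]]],float),K,np.array([c['k1'],0,0,0,0.]))[0,0]
    a=np.array(c['attitude']); M=a if a.shape==(3,3) else R.from_euler('xyz',a).as_matrix()
    return np.array(c['position'],float), M@np.array([p[0],p[1],1])
def at(n,u,v,z):
    o,d=ray(n,u,v); return (o+d*(z-o[2])/d[2])
E
python3 - <<'E'
from h import *
for n in('top','side'):
    print(eyes.get_calibration(n)); im=snap(n,n+'0.png')
    cv2.imwrite('pics/'+n+'0b.png',cv2.resize(im,(768,576),interpolation=cv2.INTER_CUBIC))
print(status.get_state())
E
```

```text
{'fov_y': 51.06732547899127, 'cx': 254.1383574518681, 'cy': 187.06513015026425, 'k1': -0.042068199218606626, 'position': array([ 333.02095677,    7.24841138, 1349.74073693]), 'attitude': array([-2.99173236,  0.02526658, -1.55718017])}
{'fov_y': 50.947780305006134, 'cx': 257.6233198559358, 'cy': 191.06075721485365, 'k1': -0.13887568608880524, 'position': array([ 361.59692866, -716.32601891,  835.80408856]), 'attitude': array([-2.34934739, -0.0147984 , -0.20701578])}
{'t': 0.1, 'joints': array([ 1.25078906,  0.68992092, -0.19454582,  1.56625923,  0.15729005,
        0.90250175, -0.21510313]), 'qd': array([-1.20086660e-03, -9.03183822e-04, -2.57347643e-03, -2.08433710e-03,
        1.96435660e-03, -8.27331870e-04,  3.05740405e-05]), 'joint_efforts': array([-3.48347945e-03, -5.40596223e+01, -1.27133410e+00, -1.58984739e+01,
        9.39478283e-03,  4.42019315e-03, -6.13472238e-06]), 'eef_pos': array([ 216.31134737, -585.73807154,  230.54679458]), 'tool_rot': array([-3.13989787e+00,  9.89686388e-05,  3.53896593e-01]), 'ft_force': array([ 0.20036964,  0.16034511, -1.27721895]), 'moment': array([-0.04064837, -0.01915336,  0.00604782]), 'gripper_force': 0.0, 'finger_gap': 1.0034657932002755}
```

View pics/top0b.png

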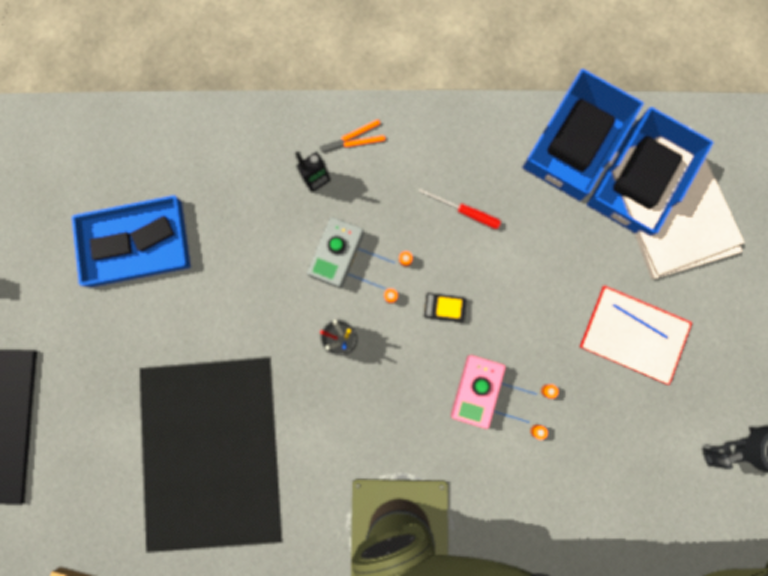

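View pics/side0b.png

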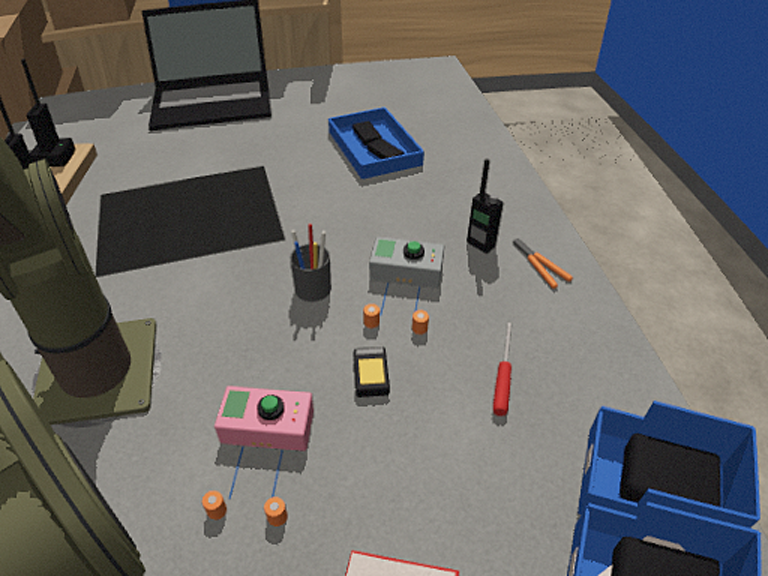

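Top view (2x): the grey tester is at (337,252) with its posts at (405,258) and (391,296). The battery is at (446,307) with its grey band on the left. The radio is at (313,170), the pen pot at (338,337) and the screwdriver at (460,208).

What could be confused: the pink tester at (478,392), its posts at (550,391) and (540,432), and the black packs in the trays at (110,246), (152,233), (582,135) and (648,172). By the description I choose the grey tester and the yellow-labelled pack. A close crop will check that.

```bash
python3 - <<'E'
from h import *
im=cv2.imread('pics/top0.png')[135:235,195:345]
cv2.imwrite('pics/c1.png',cv2.resize(im,None,fx=5.3,fy=5.3,interpolation=cv2.INTER_CUBIC))
im=cv2.imread('pics/side0.png')[150:275,190:350]
cv2.imwrite('pics/c2.png',cv2.resize(im,None,fx=4.8,fy=4.8,interpolation=cv2.INTER_CUBIC))
E
```

```text
(no output)
```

View pics/c1.png

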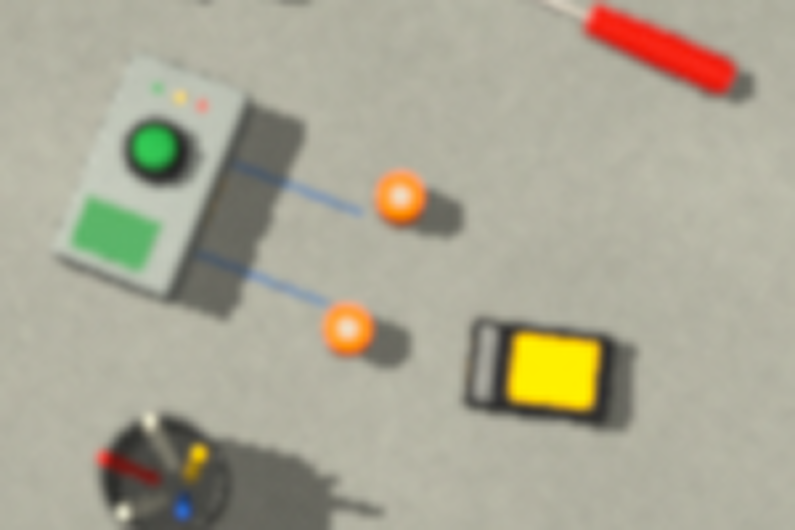

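View pics/c2.png

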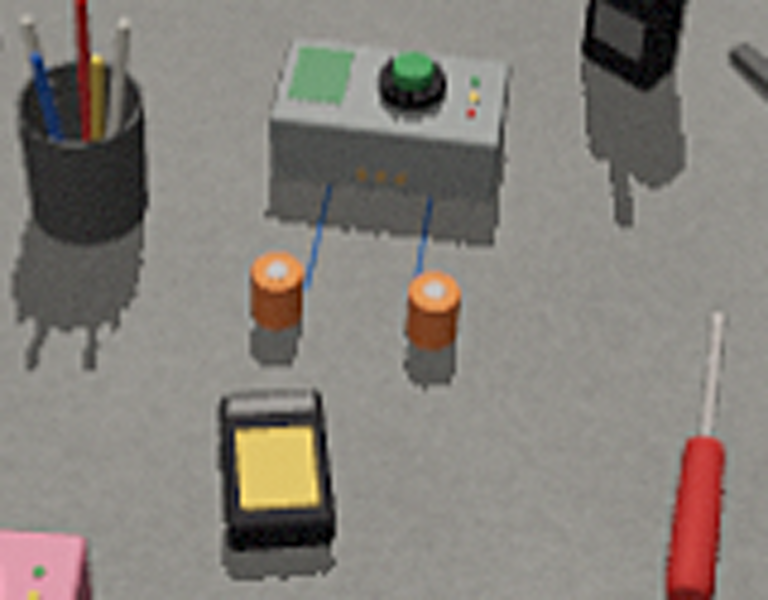

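The crops confirm the choice. In c1 the post caps are at (400,196) and (347,328), the key at (155,147), and the battery top spans about (475,318) to (602,420) with its grey contact band facing the posts. In c2 the caps are at (434,291) and (277,269), the key at (413,66), and the pink tester is out of the way.

```bash
cat >> h.py <<'E'
def c1(x,y,z): return at('top',(x+.5)/5.3-.5+195,(y+.5)/5.3-.5+135,z)
def c2(x,y,z): return at('side',(x+.5)/4.8-.5+190,(y+.5)/4.8-.5+150,z)
E
python3 - <<'E'
from h import *
np.set_printoptions(precision=1,suppress=True)
for nm,f,a,b in(('top',c1,(400,196),(347,328)),('side',c2,(434,291),(277,269))):
    A,B=f(*a,36),f(*b,36); m=(A+B)/2; d=A-B
    print(nm,A,B,np.linalg.norm(d),m)
    d=d/np.linalg.norm(d); print('yaw of +x?',np.arctan2(d[0],-d[1]),np.arctan2(-d[0],d[1]))
print('key',c1(155,147,62),c2(413,66,62))
print('block',[c1(*p,50)[:2] for p in((137,57),(247,97),(170,297),(57,252))])
print('block side',[c2(*p,50)[:2] for p in((292,42),(510,64),(499,143),(271,118))])
print('batt top',[c1(*p,24)[:2] for p in((475,318),(608,333),(602,420),(467,406))])
print('label top',[c1(*p,24)[:2] for p in((512,332),(603,340),(597,411),(506,405))])
print('batt side',[c2(*p,24)[:2] for p in((221,397),(318,392),(333,514),(230,526))])
print('label side',[c2(*p,24)[:2] for p in((235,431),(313,426),(321,502),(240,508))])
print('pot',c1(163,480,85),'radio')
E
```

```text
top [583.5  -9.1  36. ] [499.8  23.2  36. ] 89.74895103991368 [541.7   7.1  36. ]
yaw of +x? 1.2029132677884569 -1.9386793858013365
side [584.1  -8.9  36. ] [500.6  24.8  36. ] 90.01149591258365 [542.4   8.   36. ]
yaw of +x? 1.1873885254935526 -1.9542041280962408
key [608.1 142.9  62. ] [610.1 152.7  62. ]
block [array([668.4, 157. ]), array([643.1,  87.3]), array([516.2, 132.5]), array([543.7, 203.5])]
block side [array([544.4, 203.2]), array([674.1, 156.7]), array([647.8,  88. ]), array([518.1, 135.6])]
batt top [array([508.5, -56.8]), array([ 499.9, -140. ]), array([ 445.3, -135.9]), array([453.1, -52. ])]
label top [array([499.9, -80. ]), array([ 495.4, -136.8]), array([ 450.9, -132.8]), array([454. , -76.3])]
batt side [array([455. , -51.9]), array([507.3, -58.6]), array([ 498.4, -139.8]), array([ 445.1, -137. ])]
label side [array([458.4, -76.5]), array([499.9, -81.1]), array([ 493.9, -131.2]), array([ 452.1, -126.8])]
pot [401.5 130.8  85. ] radio
```

Call:
servo_tool(commands="0 0.35 0.9 0 0 0 -0.456;0 0.35 0.9 0 0 0 -0.456;0 0.35 0.9 0 0 0 -0.456;0 0.35 0.9 0 0 0 -0.456;0 0.35 0.9 0 0 0 -0.456;0 0.35 0.9 0 0 0 -0.456;0 0.35 0.9 0 0 0 -0.456;0 0.35 0.9 0 0 0 -0.456;0 0.35 0.9 0 0 0 -0.456;0 0.35 0.9 0 0 0 -0.456")

```text
t: 1.1
eef_pos: [320.9, -317.7, 231.2]
tool_rot: [3.141, -0.0, -0.365]
ft_force: [0.3, 0.6, 0.8]
finger_gap: 0.498
gripper_force: 0.0
```

Call:
servo_tool(commands="0 0.312 0.812 -0.4 0 0 0;0 0.312 0.812 -0.4 0 0 0;0 0.312 0.812 -0.4 0 0 0;0 0.312 0.812 -0.4 0 0 0;0 0.312 0.812 -0.4 0 0 0;0 0.312 0.812 -0.4 0 0 0;0 0.312 0.812 -0.4 0 0 0;0 0.312 0.812 -0.4 0 0 0;0 0.312 0.812 -0.4 0 0 0;0 0.312 0.812 -0.4 0 0 0;0 0.312 0.812 -0.4 0 0 0")

```text
t: 2.2
eef_pos: [415.1, -74.1, 111.8]
tool_rot: [3.141, -0.001, -0.365]
ft_force: [0.4, 0.1, -1.1]
finger_gap: 0.499
gripper_force: 0.0
```

```bash
python3 - <<'E'
from h import *
s=status.get_state(); print({k:s[k] for k in('t','joints','eef_pos','tool_rot','ft_force','finger_gap')})
a=snap('top','t1.png')[120:245,190:350]; b=snap('side','s1.png')[130:290,170:370]
cv2.imwrite('pics/m1.png',cv2.resize(b,None,fx=3.75,fy=3.75,interpolation=cv2.INTER_CUBIC))
# key triangulation
o1,d1=ray('top',(155.5)/5.3-.5+195,(147.5)/5.3-.5+135);o2,d2=ray('side',(413.5)/4.8-.5+190,66.5/4.8-.5+150)
k=np.linalg.lstsq(np.c_[d1,-d2],o2-o1,rcond=None)[0];print(o1+d1*k[0],o2+d2*k[1])
E
```

```text
{'t': 2.2, 'joints': array([ 0.03448715,  0.68475464,  0.05146506,  2.2754584 , -0.17552014,
        0.18400329, -1.68905585]), 'eef_pos': array([415.07594684, -74.08151813, 111.76330708]), 'tool_rot': array([ 3.14125686e+00, -9.25154295e-04, -3.65214826e-01]), 'ft_force': array([ 0.38338869,  0.08772   , -1.07292519]), 'finger_gap': 0.4987108042691078}
[606.08335924 141.94107968  71.50171669] [606.95703151 141.84881522  71.67863172]
```

View pics/m1.png

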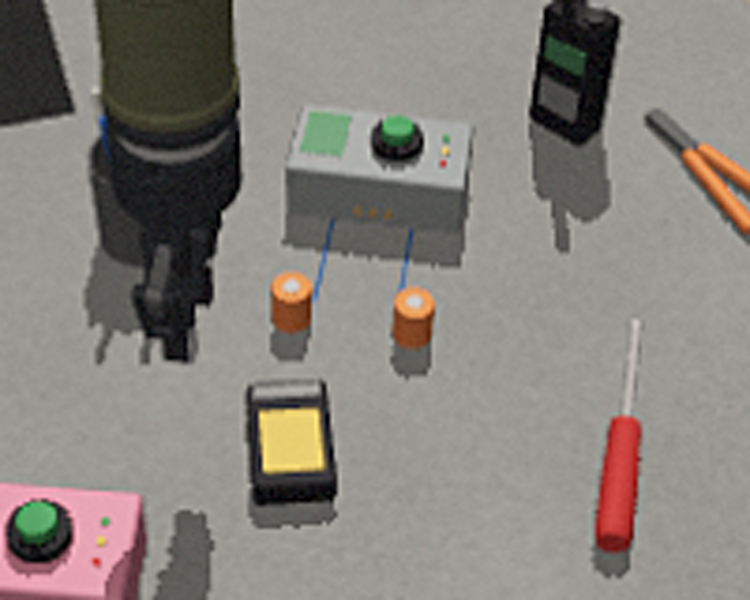

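The view shows the gripper half open, clear on the battery's near side. The battery is untouched and nothing is under the fingers. Next I lower the tool and push the battery sideways with both fingertips to square it.

Call:
servo_tool(commands="0 0 0 -0.15 0 0 0;0 0 0 -0.25 0 0 0;0 0 0 -0.32 0 0 0;0 0 0 -0.345 0 0 0;0 0 0 -0.345 0 0 0;0 0 0 -0.345 0 0 0")

```text
t: 2.9
eef_pos: [428.9, -75.4, 18.3]
tool_rot: [3.136, 0.026, -0.361]
ft_force: [0.2, 0.5, 1.1]
finger_gap: 0.496
gripper_force: 0.0
```

Call:
servo_tool(commands="0 0.02 -0.0075 0 0 0 0;0 0.04 -0.015 0 0 0 0;0 0.055 -0.021 0 0 0 0;0 0.07 -0.0265 0 0 0 0;0 0.085 -0.032 0 0 0 0;0 0.1 -0.038 0 0 0 0;0 0.115 -0.0435 0 0 0 0;0 0.13 -0.049 0 0 0 0;0 0.145 -0.055 0 0 0 0;0 0.156 -0.059 0 0 0 0;0 0.156 -0.059 0 0 0 0;0 0.156 -0.059 0 0 0 0")

```text
t: 4.1
eef_pos: [476.3, -93.2, 19.0]
tool_rot: [3.136, 0.024, -0.363]
ft_force: [-0.3, 0.1, -1.3]
finger_gap: 0.502
gripper_force: 0.0
```

```bash
python3 - <<'E'
from h import *
s=status.get_state(); print({k:s[k] for k in('t','eef_pos','tool_rot','ft_force','finger_gap')})
a=snap('top','t2.png')[135:235,195:345]; b=snap('side','s2.png')[150:275,190:350]
o=np.hstack([cv2.resize(a,(400,300),interpolation=cv2.INTER_CUBIC),cv2.resize(b,(400,312),interpolation=cv2.INTER_CUBIC)[:300]])
cv2.imwrite('pics/m2.png',cv2.resize(b,None,fx=4.8,fy=4.8,interpolation=cv2.INTER_CUBIC))
E
```

```text
{'t': 4.1, 'eef_pos': array([476.32329645, -93.2057847 ,  19.01946943]), 'tool_rot': array([ 3.13626617,  0.02360055, -0.36257665]), 'ft_force': array([-0.32698078,  0.1438186 , -1.30485512]), 'finger_gap': 0.501615607555038}
```

View pics/m2.png

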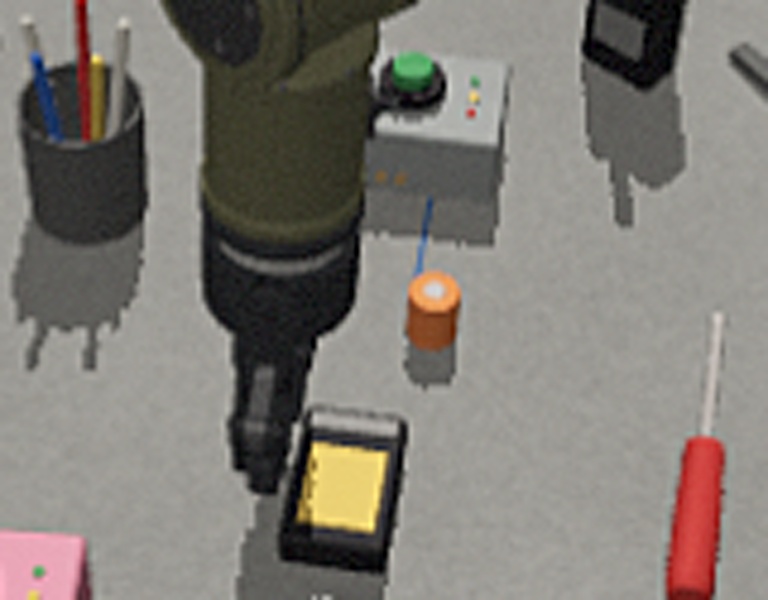

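The side crop shows the two fingertips along the battery's left side, with top corners near (312,408), (406,418), (384,545) and (283,540). It has been squared up. The arm was stopped short by its reach before the push, so the push went further than planned. I'll back off, lift and measure.

Call:
servo_tool(commands="0 -0.03 0.011 0 0 0 0;0 -0.06 0.023 0 0 0 0;0 -0.06 0.023 0.15 0 0 0;0 -0.06 0.023 0.3 0 0 0;0 -0.06 -0.1 0.35 0 0 0;0 -0.06 -0.25 0.35 0 0 0;0 -0.06 -0.4 0.35 0 0 0;0 -0.06 -0.5 0.35 0 0 0;0 -0.06 -0.6 0.35 0 0 0;0 -0.06 -0.6 0.35 0 0 0")

```text
t: 5.2
eef_pos: [457.0, -278.8, 124.7]
tool_rot: [3.132, 0.021, -0.369]
ft_force: [-0.1, 0.7, 0.0]
finger_gap: 0.499
gripper_force: 0.0
```

```bash
python3 - <<'E'
from h import *
s=status.get_state(); print({k:s[k] for k in('t','eef_pos','tool_rot','ft_force','finger_gap')})
a=snap('top','t3.png')[150:230,230:330]; b=snap('side','s3.png')[195:285,210:310]
o=np.vstack([cv2.resize(a,(375,300),interpolation=cv2.INTER_CUBIC),cv2.resize(b,(375,300),interpolation=cv2.INTER_CUBIC)])
b=cv2.imread('pics/s3.png')
cv2.imwrite('pics/m3.png',np.hstack([cv2.resize(a,(400,320),interpolation=cv2.INTER_CUBIC),cv2.resize(b[200:280,210:310],(400,320),interpolation=cv2.INTER_CUBIC)]))
E
```

```text
{'t': 5.2, 'eef_pos': array([ 456.97992204, -278.8229738 ,  124.74003148]), 'tool_rot': array([ 3.13172577,  0.02128414, -0.36883374]), 'ft_force': array([-0.07424517,  0.65557933,  0.04019664]), 'finger_gap': 0.49896410306001326}
```

View pics/m3.png

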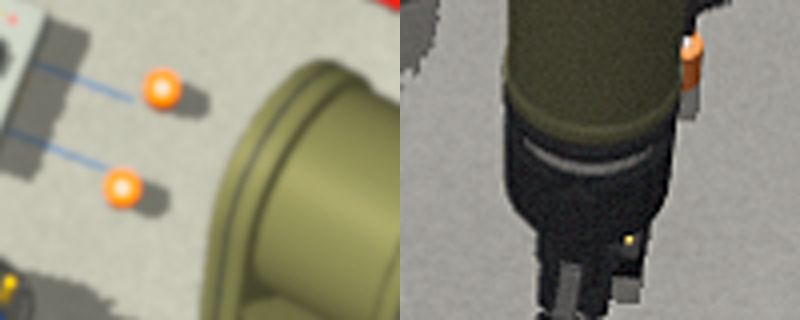

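The arm hides the battery in both of these views, so I'll measure from the earlier clear side picture (s2).

```bash
cat >> h.py <<'E'
T=np.array([542,7.6]); Y=1.208
def tf(p):
    return R.from_euler('z',-Y).as_matrix()[:2,:2]@(np.array(p)[:2]-T)
def tw(x,y): return T+R.from_euler('z',Y).as_matrix()[:2,:2]@np.array([x,y])
E
python3 - <<'E'
from h import *
np.set_printoptions(precision=1,suppress=True)
print('label0',[tf(c2(*p,24)) for p in((235,431),(313,426),(321,502),(240,508))])
print('label',[tf(c2(*p,24)) for p in((316,441),(390,451),(376,533),(301,525))])
print('top',[tf(c2(*p,24)) for p in((312,406),(407,416),(384,546),(283,540))])
print('top0',[tf(c2(*p,24)) for p in((221,397),(318,392),(333,514),(230,526))])
b=cv2.imread('pics/s2.png'); h=cv2.cvtColor(b,cv2.COLOR_BGR2HSV)
for f in('s0','s2'):
    b=cv2.imread('pics/side0.png' if f=='s0' else 'pics/s2.png'); h=cv2.cvtColor(b,cv2.COLOR_BGR2HSV)
    m=cv2.inRange(h,(18,90,120),(35,255,255)); m[:,:225]=0;m[:225]=0;m[:,275:]=0;m[270:]=0
    ys,xs=np.nonzero(m); r=cv2.minAreaRect(np.c_[xs,ys].astype(np.float32)); q=cv2.boxPoints(r)
    print(f,len(xs),xs.mean(),ys.mean(),tf(at('side',xs.mean(),ys.mean(),24)),[tf(at('side',*p,24)) for p in q])
E
```

```text
label0 [array([-108.3,   48.3]), array([-97.9,   7.9]), array([-146.8,   -4.2]), array([-157.6,   36.3])]
label [array([-107.7,    4.7]), array([-107.8,  -35. ]), array([-161.5,  -35. ]), array([-162.9,    3.6])]
top [array([-84.4,  10.6]), array([-82.7, -40.9]), array([-168.8,  -40.2]), array([-173.7,   11.1])]
top0 [array([-86.5,  60.2]), array([-74.2,   9. ]), array([-153.3,  -11.5]), array([-169.6,   39.3])]
s0 280 247.15714285714284 247.00357142857143 [-128.6   22.4] [array([-106.8,   47.5]), array([-99.5,   4.5]), array([-149.5,   -3.5]), array([-156.5,   38.1])]
s2 278 261.07553956834533 250.98561151079136 [-135.1  -14. ] [array([-160.6,    6.3]), array([-106.3,    6.5]), array([-109.7,  -34.6]), array([-163.6,  -33.4])]
```

Now the battery is at tester (-127, -14), square. I'll push it back 14 mm from its other side.

Call:
servo_tool(commands="0 0.367 0.47 0 0 -0.015 0;0 0.367 0.47 0 0 -0.015 0;0 0.367 0.47 0 0 -0.015 0;0 0.367 0.47 0 0 -0.015 0;0 0.367 0.47 0 0 -0.015 0;0 0.367 0.47 0 0 -0.015 0;0 0.367 0.47 -0.15 0 -0.015 0;0 0.367 0.47 -0.3 0 -0.015 0;0 0.367 0.47 -0.386 0 -0.015 0;0 0.367 0.47 -0.386 0 -0.015 0;0 0.367 0.47 -0.386 0 -0.015 0")

```text
t: 6.4
eef_pos: [566.8, -133.2, 8.8]
tool_rot: [-3.139, 0.004, -0.364]
ft_force: [0.3, -0.7, -0.3]
finger_gap: 0.496
gripper_force: 0.0
```

```bash
python3 - <<'E'
from h import *
s=status.get_state(); p=s['eef_pos']; print(p,s['tool_rot'],s['ft_force'],tf(p)); print(tw(-127,-39.2)-p[:2])
E
```

```text
[ 566.83683178 -133.15920663    8.83220461] [-3.13916873  0.00355677 -0.36445336] [ 0.30470694 -0.71904046 -0.260065  ] [-122.78257991  -73.17417943]
[-33.25945517   8.11419385]
```

Call:
servo_tool(commands="0 -0.02 0.0075 0 0 0 0;0 -0.035 0.013 0 0 0 0;0 -0.05 0.019 0 0 0 0;0 -0.062 0.0235 0 0 0 0;0 -0.074 0.028 0 0 0 0;0 -0.086 0.0325 0 0 0 0;0 -0.096 0.036 0 0 0 0;0 -0.106 0.04 0 0 0 0;0 -0.106 0.04 0 0 0 0;0 -0.106 0.04 0 0 0 0")

```text
t: 7.4
eef_pos: [535.3, -119.6, 8.0]
tool_rot: [-3.138, 0.004, -0.362]
ft_force: [0.3, -0.5, 0.6]
finger_gap: 0.502
gripper_force: 0.5
```

```bash
cat >> h.py <<'E'
def label(f,x0=215,x1=290,y0=180,y1=275):
    b=snap('side',f); h=cv2.cvtColor(b,cv2.COLOR_BGR2HSV)
    m=cv2.inRange(h,(18,90,120),(35,255,255)); k=np.zeros_like(m);k[y0:y1,x0:x1]=1;m*=k
    ys,xs=np.nonzero(m)
    if len(xs)<30: print('few',len(xs));return
    q=cv2.boxPoints(cv2.minAreaRect(np.c_[xs,ys].astype(np.float32)))
    w=np.array([tf(at('side',x,y,24)) for x,y in zip(xs,ys)])
    r=cv2.minAreaRect(w.astype(np.float32))
    print(f,len(xs),'centre',tf(at('side',xs.mean(),ys.mean(),24)),'rect',r,'box',[tf(at('side',*p,24)).round(1) for p in q])
E
python3 - <<'E'
from h import *
s=status.get_state(); p=s['eef_pos']; print(p,s['tool_rot'],s['ft_force'],tf(p)); label('s4.png')
E
```

```text
[ 535.26160876 -119.61962931    8.03282584] [-3.13811405  0.00433217 -0.362486  ] [ 0.30681434 -0.50346614  0.58415006] [-121.33004807  -38.84918832]
s4.png 287 centre [-136.4692849     0.31427106] rect ((-135.58938598632812, 0.2630023956298828), (53.800533294677734, 41.58567428588867), 0.2868838310241699) box [array([-162.5,   20.6]), array([-107.8,   22.8]), array([-109.5,  -20.1]), array([-164. ,  -20.8])]
```

The battery is now at about (-128, 0.3) and square. I'll back off, lift, turn the tool 90° and drop behind its rear end.

Call:
servo_tool(commands="0 0.06 -0.023 0 0 0 0;0 0.125 -0.047 0.02 0 0 0;-0.6 0.125 -0.047 0.17 0 0 0;-0.6 0.125 -0.047 0.33 0 0 0;-0.6 0 -0.231 0.33 0 0 0.2;-0.6 -0.226 -0.231 0.33 0 0 0.3;-0.6 -0.226 -0.231 0.33 0 0 0.4;-0.6 -0.226 -0.231 0.33 0 0 0.5;-0.6 -0.226 -0.231 0.33 0 0 0.6;-0.6 -0.226 -0.231 0.33 0 0 0.7;-0.6 -0.226 -0.231 0.33 0 0 0.8;-0.6 -0.226 -0.231 0.33 0 0 0.9;-0.6 -0.226 -0.231 0.33 0 0 1;-0.6 -0.226 -0.231 0.33 0 0 1;-0.6 -0.226 -0.231 0.2 0 0 1;-0.6 -0.226 -0.231 0.1 0 0 1;-0.6 -0.226 -0.231 0.03 0 0 1;-0.6 -0.226 -0.231 0.003 0 0 1;-0.6 -0.226 -0.231 0.003 0 0 1")

```text
t: 9.35
eef_pos: [466.7, -188.6, 8.1]
tool_rot: [-3.135, 0.003, 1.208]
ft_force: [0.4, -0.1, 0.1]
finger_gap: 0.204
gripper_force: 0.0
```

```bash
python3 - <<'E'
from h import *
s=status.get_state(); p=s['eef_pos']; print(p,s['tool_rot'],s['ft_force'],s['finger_gap'],tf(p)); label('s5.png')
E
```

```text
[ 466.68921012 -188.56398638    8.13529733] [-3.13468854  0.00326455  1.20849015] [ 0.41356133 -0.06857904  0.09141096] 0.20445773883063909 [-210.12233886    0.79204428]
few 1
```

Call:
servo_tool(commands="-0.6 0.012 0.03 0 0 0 0;-0.6 0.022 0.055 0 0 0 0;-0.6 0.031 0.08 0 0 0 0;-0.6 0.041 0.104 0 0 0 0;-0.6 0.05 0.128 0 0 0 0;-0.6 0.059 0.152 0 0 0 0;-0.6 0.069 0.176 0 0 0 0;-0.6 0.078 0.2 0 0 0 0;-0.6 0.088 0.225 0 0 0 0;-0.6 0.098 0.25 0 0 0 0;-0.6 0.108 0.276 0 0 0 0;-0.6 0.108 0.276 0 0 0 0;-0.6 0.108 0.276 0 0 0 0")

```text
t: 10.7
eef_pos: [500.7, -105.1, 8.9]
tool_rot: [-3.138, 0.002, 1.21]
ft_force: [-0.2, 0.2, -0.7]
finger_gap: 0.197
gripper_force: 0.0
```

```bash
python3 - <<'E'
from h import *
s=status.get_state(); p=s['eef_pos']; print(p,s['tool_rot'],s['ft_force'],tf(p)); label('s6.png')
a=snap('top','t6.png')[135:235,195:345];b=cv2.imread('pics/s6.png')[130:250,190:350]
cv2.imwrite('pics/m6.png',np.hstack([cv2.resize(a,(400,267),interpolation=cv2.INTER_CUBIC)[:267],cv2.resize(b,(400,300),interpolation=cv2.INTER_CUBIC)[:267]]))
E
```

```text
[ 500.66119777 -105.13269693    8.94592874] [-3.13784771e+00  2.23149209e-03  1.20978714e+00] [-0.16720703  0.17196877 -0.74082139] [-120.06543505   -1.35971775]
s6.png 35 centre [-87.91220178   3.83218992] rect ((-87.62722778320312, 3.7930030822753906), (16.617767333984375, 15.52430248260498), 9.28083324432373) box [array([-80.7,  12.8]), array([-78.1,  -2.6]), array([-94.5,  -5.1]), array([-97.1,  10.1])]
```

View pics/m6.png

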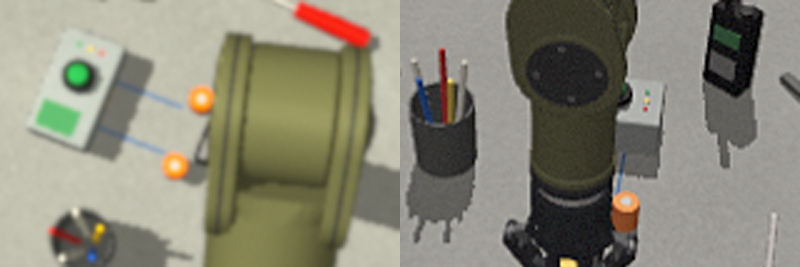

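```bash
python3 - <<'E'
from h import *
a=cv2.imread('pics/t6.png')[165:205,250:290]
cv2.imwrite('pics/n6.png',cv2.resize(a,None,fx=15,fy=15,interpolation=cv2.INTER_CUBIC))
E
```

```text
(no output)
```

View pics/n6.png

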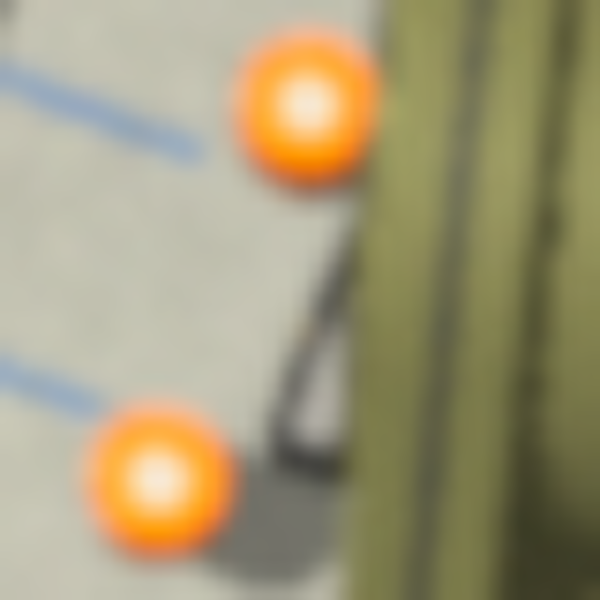

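The enlarged top view shows the battery's nose just before the gap. Its near front corner is at about (270,458), its front edge runs up to (345,248), and the posts are at (307,105) and (157,480).

```bash
python3 - <<'E'
from h import *
f=lambda x,y,z:tf(at('top',(x+.5)/15-.5+250,(y+.5)/15-.5+165,z))
print('posts',f(307,105,36),f(157,480,36))
for p in((270,455),(275,430),(340,250),(285,465),(330,480)): print(p,f(*p,22))
E
```

```text
posts [ -0.5995583 -44.8205613] [-0.25975658 45.22095833]
(270, 455) [-20.78020761  29.27292216]
(275, 430) [-19.78136714  23.65106059]
(340, 250) [-18.57821765 -19.37934162]
(285, 465) [-24.69080105  30.14540152]
(330, 480) [-35.19660196  29.63510758]
```

Battery y is about +1.5 mm and it is square, which fits the gap. I'll push it through.

Call:
servo_tool(commands="-0.6 0.009 0.025 0 0 0 0;-0.6 0.019 0.051 0 0 0 0;-0.6 0.028 0.076 0 0 0 0;-0.6 0.038 0.102 0 0 0 0;-0.6 0.047 0.127 0 0 0 0;-0.6 0.056 0.152 0 0 0 0;-0.6 0.066 0.178 0 0 0 0")

```text
t: 11.5
eef_pos: [520.3, -52.1, 9.1]
tool_rot: [-3.138, 0.003, 1.209]
ft_force: [0.0, -1.4, -1.3]
finger_gap: 0.201
gripper_force: 0.5
```

Call:
servo_tool(commands="-0.6 0.009 0.025 0 0 0 0;-0.6 0.019 0.051 0 0 0 0;-0.6 0.028 0.076 0 0 0 0;-0.6 0.038 0.102 0 0 0 0;-0.6 0.047 0.127 0 0 0 0;-0.6 0.056 0.152 0 0 0 0;-0.6 0.066 0.178 0 0 0 0;-0.6 0.075 0.203 0 0 0 0;-0.6 0.075 0.203 0 0 0 0")

```text
t: 12.4
eef_pos: [543.4, 10.1, 9.1]
tool_rot: [-3.139, 0.002, 1.211]
ft_force: [-0.1, 0.1, -0.3]
finger_gap: 0.197
gripper_force: 0.0
```

```bash
python3 - <<'E'
from h import *
s=status.get_state(); p=s['eef_pos']; print(p,s['tool_rot'],s['ft_force'],tf(p)); label('s7.png')
E
```

```text
[543.39574417  10.07672538   9.11332675] [-3.13853694e+00  1.72335752e-03  1.21065532e+00] [-0.09925644  0.06350619 -0.3303939 ] [ 2.81084615 -0.42592763]
s7.png 46 centre [39.28773415  3.58325492] rect ((40.06314468383789, 4.094662666320801), (27.36359405517578, 16.8893985748291), 8.585705757141113) box [array([52.2, 14.5]), array([55. , -2.3]), array([28. , -6.1]), array([25.2, 10.4])]
```

Call:
servo_tool(commands="-0.6 0.002 0.005 0 0 0 0;-0.6 0.004 0.01 0 0 0 0;-0.6 0.006 0.015 0 0 0 0;-0.6 0.007 0.019 0 0 0 0;-0.6 0.007 0.019 0 0 0 0")

```text
t: 12.95
eef_pos: [544.7, 13.3, 9.2]
tool_rot: [-3.138, 0.004, 1.208]
ft_force: [-0.3, -2.2, 2.0]
finger_gap: 0.2
gripper_force: 0.8
```

Call:
servo_tool(commands="-0.6 0.001 0.003 0 0 0 0;-0.6 0.001 0.003 0 0 0 0;-0.6 0.001 0.003 0 0 0 0")

```text
t: 13.25
eef_pos: [545.1, 14.4, 9.2]
tool_rot: [-3.138, 0.003, 1.208]
ft_force: [-0.3, -1.4, 1.5]
finger_gap: 0.198
gripper_force: 1.0
```

Call:
servo_tool(commands="-0.6 0.002 0.005 0 0 0 0;-0.6 0.002 0.005 0 0 0 0;-0.6 0.002 0.005 0 0 0 0")

```text
t: 13.55
eef_pos: [545.5, 15.6, 9.1]
tool_rot: [-3.138, 0.004, 1.208]
ft_force: [-2.1, -3.6, 2.8]
finger_gap: 0.2
gripper_force: 2.0
```

Call:
servo_tool(commands="-0.6 0.002 0.005 0 0 0 0;-0.6 0.002 0.005 0 0 0 0;-0.6 0.002 0.005 0 0 0 0")

```text
t: 13.85
eef_pos: [545.4, 15.6, 9.2]
tool_rot: [-3.138, 0.006, 1.207]
ft_force: [-2.3, -6.5, 4.5]
finger_gap: 0.203
gripper_force: 3.5
```

Call:
servo_tool(commands="-0.6 0.002 0.005 0 0 0 0;-0.6 0.002 0.005 0 0 0 0;-0.6 0.002 0.005 0 0 0 0")

```text
t: 14.15
eef_pos: [545.4, 15.6, 9.2]
tool_rot: [-3.137, 0.008, 1.206]
ft_force: [-2.5, -9.7, 4.3]
finger_gap: 0.206
gripper_force: 4.8
```

It's home: motion stopped at TCP x = 8.7, as predicted, with about 10 N of push. I'll back straight off, lift, then shut the fingers and look before pressing the key.

Call:
servo_tool(commands="-0.6 -0.02 -0.053 0 0 0 0;-0.6 -0.045 -0.12 0 0 0 0;-0.6 -0.071 -0.187 0 0 0 0;-0.6 -0.09 -0.24 0.1 0 0 0;-1 -0.09 -0.24 0.26 0 0 0;-1 -0.09 -0.24 0.4 0 0 0;-1 -0.09 -0.24 0.45 0 0 0;-1 -0.09 -0.24 0.45 0 0 0")

```text
t: 14.95
eef_pos: [522.3, -51.6, 146.5]
tool_rot: [3.14, -0.0, 1.21]
ft_force: [0.1, 0.6, -0.5]
finger_gap: 0.001
gripper_force: 0.0
```

```bash
python3 - <<'E'
from h import *
s=status.get_state(); p=s['eef_pos']; print(p,s['tool_rot'],s['ft_force'],s['finger_gap'],tf(p)); label('s8.png')
print((np.array([606.5,142,100])-p)/300)
a=snap('top','t8.png')[145:195,200:280];b=cv2.imread('pics/s8.png')[135:225,230:310]
cv2.imwrite('pics/m8.png',np.hstack([cv2.resize(a,(480,300),interpolation=cv2.INTER_CUBIC),cv2.resize(b,(267,300),interpolation=cv2.INTER_CUBIC)]))
E
```

```text
[522.2589873  -51.63135571 146.5429771 ] [ 3.13956713e+00 -2.56170154e-05  1.21011607e+00] [ 0.09452101  0.5776977  -0.49132866] 0.0012340387852756212 [-62.38176029  -2.56457893]
s8.png 137 centre [52.14853766 -3.04896224] rect ((58.4013557434082, 1.4724254608154297), (54.16587829589844, 41.486114501953125), 0.023571310564875603) box [array([31.4, 21.2]), array([85.7, 24.8]), array([ 85.4, -19. ]), array([ 31.3, -21.1])]
[ 0.28080338  0.64543785 -0.15514326]
```

View pics/m8.png

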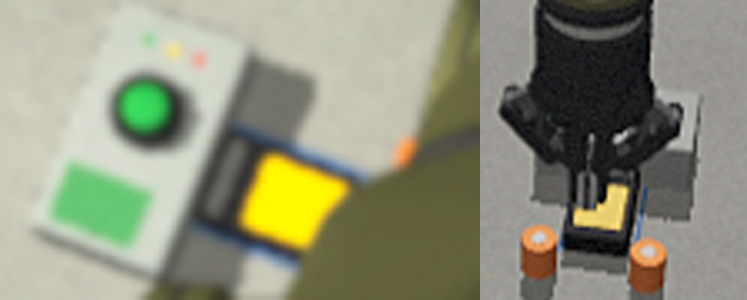

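Both views show the battery between the blue lines against the block: its label centre is at (58, 1.5) in the tester frame, so it is home and square. Now the key.

Call:
servo_tool(commands="-1 0.281 0.645 0 0 0 0;-1 0.281 0.645 0 0 0 0;-1 0.281 0.645 0 0 0 0;-1 0.281 0.645 0 0 0 0;-1 0.281 0.645 0 0 0 0;-1 0.281 0.645 -0.1 0 0 0;-1 0.281 0.645 -0.19 0 0 0;-1 0.281 0.645 -0.19 0 0 0;-1 0.281 0.645 -0.19 0 0 0")

```text
t: 15.95
eef_pos: [603.3, 140.3, 86.0]
tool_rot: [-3.136, 0.005, 1.208]
ft_force: [0.3, -0.8, 0.3]
finger_gap: 0.001
gripper_force: 0.0
```

Call:
servo_tool(commands="-1 0 0 -0.02 0 0 0;-1 0 0 -0.04 0 0 0;-1 0 0 -0.055 0 0 0;-1 0 0 -0.055 0 0 0")

```text
t: 16.35
eef_pos: [604.5, 140.6, 70.6]
tool_rot: [-3.139, 0.003, 1.208]
ft_force: [0.1, 0.1, 1.9]
finger_gap: -0.004
gripper_force: 0.9
```

Call:
servo_tool(commands="-1 0 0 -0.007 0 0 0;-1 0 0 -0.013 0 0 0;-1 0 0 -0.017 0 0 0;-1 0 0 -0.017 0 0 0")

```text
t: 16.75
eef_pos: [604.5, 140.6, 66.1]
tool_rot: [-3.139, 0.003, 1.208]
ft_force: [-0.3, 0.2, 5.2]
finger_gap: -0.0
gripper_force: 2.9
```

Call:
servo_tool(commands="-1 0 0 -0.006 0 0 0;-1 0 0 -0.006 0 0 0;-1 0 0 -0.006 0 0 0")

```text
t: 17.05
eef_pos: [604.5, 140.7, 65.9]
tool_rot: [-3.139, 0.002, 1.208]
ft_force: [-3.8, -1.1, 17.2]
finger_gap: 0.001
gripper_force: 8.5
```

Call:
servo_tool(commands="-1 0 0 -0.006 0 0 0;-1 0 0 -0.006 0 0 0;-1 0 0 -0.006 0 0 0")

```text
t: 17.35
eef_pos: [604.6, 140.6, 65.6]
tool_rot: [-3.139, 0.002, 1.208]
ft_force: [-7.6, -1.1, 28.4]
finger_gap: 0.0
gripper_force: 14.1
```

The key bottomed out: it stopped at 66 mm with the force rising. I'll let it go and clear the view.

Call:
servo_tool(commands="-1 0 0 0.05 0 0 0;-1 0 0 0.15 0 0 0;-1 0 0 0.3 0 0 0;-1 0 0 0.45 0 0 0;-1 0 -0.2 0.5 0 0 0;-1 0 -0.4 0.5 0 0 0;-1 0 -0.6 0.5 0 0 0;-1 0 -0.8 0.5 0 0 0;-1 0 -1 0.5 0 0 0;-1 0 -1 0.5 0 0 0;-1 0 -1 0.5 0 0 0;-1 0 -1 0.5 0 0 0")

```text
t: 18.55
eef_pos: [603.4, -161.5, 211.7]
tool_rot: [-3.138, 0.004, 1.204]
ft_force: [0.9, 0.8, -0.2]
finger_gap: -0.001
gripper_force: 0.0
```

```bash
python3 - <<'E'
from h import *
s=status.get_state(); print(s['t'],s['eef_pos'],s['ft_force']); label('s9.png')
im=snap('top','t9.png'); h=cv2.cvtColor(im,cv2.COLOR_BGR2HSV)
for f in('top0.png','t9.png'):
    h=cv2.cvtColor(cv2.imread('pics/'+f),cv2.COLOR_BGR2HSV)
    m=cv2.inRange(h,(50,150,60),(75,255,255)); m[:155]=0;m[175:]=0;m[:,:212]=0;m[:,240:]=0
    ys,xs=np.nonzero(m); print(f,len(xs),xs.mean(),ys.mean())
    m=cv2.inRange(h,(22,120,120),(33,255,255)); m[:165]=0;m[220:]=0;m[:,:238]=0;m[:,320:]=0
    ys,xs=np.nonzero(m); print('label',len(xs), tf(at('top',xs.mean(),ys.mean(),24)) if len(xs) else '')
E
```

```text
18.55 [ 603.44918534 -161.52659961  211.677733  ] [ 0.88251052  0.82920122 -0.15605348]
s9.png 204 centre [57.77358327  1.70655399] rect ((58.48480224609375, 1.6045284271240234), (54.332881927490234, 41.75025177001953), 0.023571306839585304) box [array([31.4, 21.2]), array([85.7, 24.8]), array([ 85.4, -19. ]), array([ 31.3, -21.1])]
top0.png 57 223.9298245614035 162.47368421052633
label 233 [-129.33815956   21.88140573]
t9.png 56 223.89285714285714 162.41071428571428
label 224 [55.82007142  2.22175219]
```

The key is back up (its green pixels match the start), the battery is unmoved and home, and the arm is clear.

```bash
python3 -c "
from bench import manip; print(manip.sign_off())"
```

```text
the job is handed in; nothing more can be done
None
```

I pushed the battery through the gap until it was home and square against the contact face, pressed the start key fully down and let it go, and handed the job in at about 18.6 s; the hand-in returned no verdict.

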